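Reset the pump interlock with its two-key pair

TASK

The irrigation pump's interlock has tripped and its white flag stands over red. Set one fingertip on each of the two yellow keys, press both fully down together and keep both down until the flag in the window has crossed all the way to the green end (about three seconds), then let both keys come up and move clear. Use fingertips only, pick nothing up, and leave the flowerpot, the tin and the tape beside the box where they stand.

Things in the scene. Friction and masses are not known exactly. Their poses are not given: they have to be found in the camera images.
- case: grey interlock box fixed on the bench, 130 (x) x 170 (y) x 60 mm high; place and yaw vary. Origin: centre of its underside; z up, x towards the window side, y along the two yellow keys, which stand on its top at x = -22, y = +35 and -35 mm. A cable gland sticks 22 mm out of its +y side, below 40 mm height
- guard_top (a point): centre of the top of the fixed black guard ridge between the keys: 24 mm wide (along the key line), 50 mm long, its top 92 mm above the bench, 10 mm higher than the keys
- key_left_top (a point): centre of the top of the key on the box's +y side: flat round yellow cap, 34 mm diameter, 82 mm above the bench when up, 74 mm fully down; moves with the key. Cap centres are 70 mm apart, nearest edges 36 mm, outermost 104 mm, so a gap of about 50 mm between the fingers puts one tip on each cap, astride the guard
- key_right_top (a point): the same for the key on the box's -y side
- key_left (a joint): travel of the +y key: 0 up, 0.008 m fully down against a stop. Spring: 2 N to start, 4.5 N fully down (each key). It springs back when let go
- key_right (a joint): the same for the -y key
- flag (a joint): travel of the white flag bar (10 x 36 mm) in the window: 0 at the red (+y) end, 0.036 m at the green (-y) end. A slow internal spring drives it across in 2.5 to 3 s, but only while BOTH keys are more than about 4.5 mm down; a key let up on the way brakes it nearly to a stop, a failed reset. Once across it stays across after the keys are let up
- flag_mark (a point): centre of the top of the white flag bar, under the fixed clear cover of the window on the box top at x = 42 mm; black frame 50 (x) x 98 (y) mm, 75 mm above the bench. It cannot be reached by hand
- terracotta_pot: loose small terracotta pot, 66 mm wide, 58 mm high, on the box's +y side; bystander, origin at centre of underside
- tin: loose tin, 75 mm wide, 58 mm high, on the box's -y side; bystander, origin at centre of underside
- tape: loose roll of grey tape lying flat, 100 mm wide, 48 mm high, on the robot's side of the box; bystander, origin at centre of underside

How it is judged (in metres and radians):
On the way, in this order (a step that is already met when the one before it is completed fails the run):
1. a fingertip presses each key and both are down together (over 6 of 8 mm) (value of joint each of key_left, key_right above 0.006 m and contact force between the fingers and key_left above 0.5 N and contact force between the fingers and key_right above 0.5 N), for 0.3 s.
2. the flag has reached the green end (over 33 of 36 mm) with both keys still held down by the fingers (value of joint flag above 0.033 m and value of joint each of key_left, key_right above 0.005 m and contact force between the fingers and key_left above 0.5 N and contact force between the fingers and key_right above 0.5 N), for 0.05 s.
At the end, for the whole second after the job is handed in: The flag is at the green end (over 33 mm of its 36 mm), both keys are up again (within 1.5 mm), and the pot, tin and tape are within 15 mm of where they stood (value of joint flag above 0.033 m and value of joint each of key_left, key_right below 0.0015 m and distance of each of terracotta_pot, tin, tape from where it was at the start of the episode below 0.015 m); the robot touches nothing.
It fails at once if one key pressed alone (over 6.5 mm down while the other is less than 1 mm down) ((value of joint key_left above 0.0065 m and value of joint key_right below 0.001 m) or (value of joint key_right above 0.0065 m and value of joint key_left below 0.001 m)).
It fails at once if a key let up while the flag is still on its way (4 to 21 mm) (value of joint flag between 0.004 and 0.021 m and value of joint any of key_left, key_right below 0.0043 m).
It fails at once if the pot, the tin or the tape is pushed or lifted away (over 15 mm) (distance of any of terracotta_pot, tin, tape from where it was at the start of the episode above 0.015 m).
It also fails if it takes over 32 s, if anything falls off the work surface, if the arm or the gripper's body presses on something with over 40 N, if the wrist force passes 120 N, or if a joint passes its speed limit or range.

ROBOT

A 6-joint arm with a two-finger parallel gripper is mounted at the origin on the work surface; the furniture and walls round the work are solid. World frame = base frame: x ahead of the robot, y to its left, z up, the work surface at z = 0. Lengths are in mm, angles in rad, forces in N, time in s.
With the tool pointing down it reaches from about 350 to 875 mm from the base axis. Payload 4.2 kg.
Tool frame: the origin (TCP) lies where the fingers leave the gripper's body, on its centre line; the fingertips stand ahead of it and the grasp point (between the pads) lies 54 mm ahead of it (arm.nose_length is the z of the fingertips in the tool frame, in mm); z points along the fingers, x is the direction in which the jaws open and shut, and the axes are right-handed (so a half turn about z gives the same grasp; the last joint's range is limited). The gripper opens to 85 mm and grips with 20 to 120 N. Pads are 22 mm wide; open, the fingers measure 114 mm over their backs; the gripper's body (76 mm by 85 mm) begins 54 mm behind the grasp point. The pads swing forward as they close: fully open they stand 13 mm farther back than shut.
Start: joints at [-0.996, 0.385, 0.008, 0, -1.194, -0.259], TCP at [194.126, -594.066, 303.912] pointing down, gripper open.
Joint ranges: [-3.14, 3.14], [-1.21, 2.06], [-1.07, 1.41], [-3.16, 2.05], [-2.99, -0.16], [-3.1, 3.1]. Speed limits (rad/s): [2.79, 2.79, 3.14, 3.14, 3.14, 3.14].

INTERFACE

Orientations are given as a unit quaternion [x, y, z, w].
In Python, from bench import arm, imaging, job_done gives the robot as it stands.
- The arm moves only by the shell command python3 -m crank 'ROWS' [OPENING]. ROWS is a JSON object of lists of equal length, an entry for each row: "delta_pos": the shift along the tool's x, y, z in m, a list of three; "twist": the turn about the tool's z in rad. In form: {"delta_pos": [[tx, ty, tz], ...], "twist": [twist, ...]}. A call has 1 to 8 rows; each row shifts and turns the commanded pose from where the row before left it, along the tool's axes as they then stand; what a row does not reach is not made up. A row lasts 1/12 s, in which the tool goes at most 41.7 mm and 7.16 degrees, less where a joint would pass 70% of its speed; a pose out of reach is approached as far as the arm can. A call is refused whole if a number of a shift passes 0.0417 or a number of a turn 0.125, either way. A call with a gripper value outside its range is refused whole. OPENING is the opening, from 0 (shut) to 1 (fully open), set as the call begins (- or left out, the last holds). The fingers move at their own pace and stop on an object; the grip force is fixed at half the most. Time passes only in rows, so rows that do not move let the fingers close. It gives the time, the measured TCP pose, the force and the opening at its end, in the units of the state.
- arm.read_state(): the state, without advancing time (a new reading comes with each control period).
- imaging.get_image(name): name is "scene" or "side" or "wrist"; returns (picture, depth): 480x640x3 uint8, blue, green, red; 480x640 float32, mm along the optical axis (not along the pixel's ray), 0 where there is no reading.
- imaging.camera_model(name): a dict with "vfov" (degrees; the focal length in pixels is half the picture's height over the tangent of half this angle, whatever the lens; pixels are square), "cx", "cy" (the principal point, pixels), "dist" ([k1, k2, p1, p2, k3] as OpenCV has them; the pictures are not rectified), "T" (4x4, takes a point from camera to world coordinates); the wrist camera has in their place "hand_eye" (4x4, takes a point from camera to tool coordinates, whose origin is the TCP and whose axes are the tool frame's). Camera axes: x right, y up, looking along -z (the intrinsics and any distortion apply to the point x, -y, -z); pixel columns grow to the right and rows downward; lengths in mm; the calibration is good to about 2 mm. A picture is of the moment at which its call begins: read the wrist's pose just before it. camera_model takes no time and is no camera call.
- job_done(): hands the job in, once; it reports no verdict.
The state is a dict: "clock": time; "joints": joint angles; "joint_vel": joint speeds; "joint_efforts": joint torques, N m; "position": TCP position; "ee_rot": TCP orientation; "contact_force": force on the tool from outside, world axes, zero at the start; "wrist_torque": the same for the moment, N m; "gripper_width": finger opening in mm.
Only numpy, scipy, OpenCV 4.12 (cv2) and the standard library are available. Lean on these libraries where they do the work, as an engineer would, in place of code of your own. Each camera call takes 0.05 s, during which the arm holds its last target.

## Working session

There is one attempt and no reset: what is moved stays moved. The work goes in short steps, Python scripts to look and compute and a shell command to move; the robot and the scene stay as the last step left them, time stands still between calls to the robot, and variables do not carry over. Pictures are saved under pics/ and viewed, and the job is handed in when it is done.

```bash
ls; mkdir -p pics; cat > h.py <<'E'
import numpy as np, cv2, json
from bench import arm, imaging
from scipy.spatial.transform import Rotation as R
def toworld(name,u,v,d,st=None):
    m=imaging.camera_model(name); f=240/np.tan(np.radians(m['vfov'])/2)
    K=np.array([[f,0,m['cx']],[0,f,m['cy']],[0,0,1.]])
    p=cv2.undistortPoints(np.array([[[u,v]]],float),K,np.array(m['dist'],float))[0,0]
    c=np.array([p[0]*d,-p[1]*d,-d,1])
    if name=='wrist':
        c=np.array(m['hand_eye'])@c
        T=np.eye(4);T[:3,:3]=R.from_quat(st['ee_rot']).as_matrix();T[:3,3]=st['position']
        return (T@c)[:3]
    return (np.array(m['T'])@c)[:3]
E
python3 - <<'E'
from h import *
st=arm.read_state();print(st, arm.nose_length)
for n in('scene','side'):
    p,d=imaging.get_image(n);cv2.imwrite(f'pics/{n}0.png',p);np.save(f'pics/{n}0.npy',d)
    print(imaging.camera_model(n))
E
```

```text
pics
{'clock': 0.0, 'joints': array([-9.96393171e-01,  3.85555647e-01,  6.63688672e-03, -5.30444420e-04,
       -1.19399108e+00, -2.58586466e-01]), 'joint_vel': array([ 2.33806481e-03, -1.34127359e-03,  7.93116156e-04, -2.70114240e-05,
       -1.88201009e-03, -3.07171107e-04]), 'joint_efforts': array([ 4.39354890e-04, -3.92283690e+01,  1.88399720e+01,  4.18587193e+00,
       -4.53637374e-03,  3.04550667e-06]), 'position': array([ 194.01255242, -593.67873047,  302.8216197 ]), 'ee_rot': array([ 5.87193470e-01,  8.09445892e-01,  6.10986889e-04, -8.96771943e-04]), 'contact_force': array([-0.5387997, -0.4809981,  0.4490497]), 'wrist_torque': array([ 0.01600168,  0.00576616, -0.02260325]), 'gripper_width': 85.53862412755144} 72.6
{'vfov': 46.51037233743425, 'cx': 328.4663072354236, 'cy': 237.30472952789236, 'dist': array([-0.11326697,  0.        ,  0.        ,  0.        ,  0.        ]), 'T': array([[ 6.83143617e-01,  2.95320280e-01, -6.67907726e-01,
        -2.65027667e+02],
       [-7.30107085e-01,  2.96323436e-01, -6.15740258e-01,
        -6.63686993e+02],
       [ 1.60761273e-02,  9.08283190e-01,  4.18046893e-01,
         5.72212196e+02],
       [ 0.00000000e+00,  0.00000000e+00,  0.00000000e+00,
         1.00000000e+00]])}
{'vfov': 46.91292889639829, 'cx': 314.02119114068853, 'cy': 243.802294510639, 'dist': array([-0.04396387,  0.        ,  0.        ,  0.        ,  0.        ]), 'T': array([[-8.43596363e-01,  3.53602064e-01, -4.04117256e-01,
         4.89962545e+01],
       [-5.36930169e-01, -5.65487786e-01,  6.26042777e-01,
         7.87443195e+02],
       [-7.15335431e-03,  7.45110156e-01,  6.66903055e-01,
         8.61522804e+02],
       [ 0.00000000e+00,  0.00000000e+00,  0.00000000e+00,
         1.00000000e+00]])}
```

View pics/scene0.png

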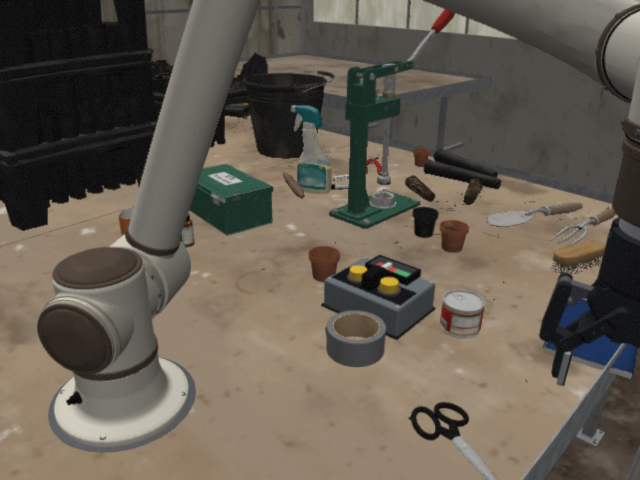

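View pics/side0.png

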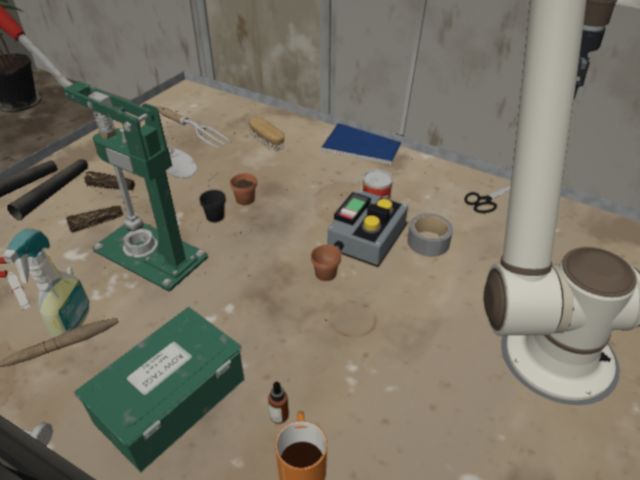

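The box is at about (380,295) in the scene view, with caps at (358,272) and (389,287), and at about (370,225) in the side view. Next I'll measure the caps.

```bash
python3 - <<'E'
from h import *
for n,roi in(('scene',(340,255,410,305)),('side',(355,190,400,240))):
    p=cv2.imread(f'pics/{n}0.png');d=np.load(f'pics/{n}0.npy')
    h=cv2.cvtColor(p,cv2.COLOR_BGR2HSV)
    m=cv2.inRange(h,(18,120,120),(35,255,255)); M=np.zeros_like(m);x0,y0,x1,y1=roi;M[y0:y1,x0:x1]=m[y0:y1,x0:x1]
    k,l,s,c=cv2.connectedComponentsWithStats(M)
    for i in range(1,k):
        if s[i,4]<20: continue
        ys,xs=np.where(l==i); P=np.array([toworld(n,x,y,d[y,x]) for x,y in zip(xs,ys) if d[y,x]>0])
        zt=np.percentile(P[:,2],90); T=P[P[:,2]>zt-4]
        print(n,c[i],s[i],zt,T.mean(0),(T.max(0)+T.min(0))/2,np.ptp(T,axis=0))
    x0,y0,x1,y1=(300,230,500,370) if n=='scene' else (290,150,470,290)
    cv2.imwrite(f'pics/{n}0c.png',cv2.resize(p[y0:y1,x0:x1],None,fx=4,fy=4,interpolation=cv2.INTER_CUBIC))
E
```

```text
scene [357.62601626 269.58536585] [350 266  17  10 123] 83.2917990923717 [451.4673864  -79.03255374  82.15411621] [452.87538207 -77.60760101  82.52034631] [31.96114228 30.0582946   4.76024433]
scene [389.48125 281.9    ] [381 277  18  14 160] 83.08199655531735 [ 456.2840888  -149.75340848   81.98684167] [ 456.70863876 -149.19394334   81.91241706] [35.18166304 32.22272329  5.57636265]
side [384.38053097 203.15044248] [377 199  15  10 113] 86.10998329323093 [ 459.73608293 -145.07777537   84.7124523 ] [ 457.8904857  -141.05484838   88.6767437 ] [34.5832897  44.86830241 12.96810379]
side [370.94148936 222.47340426] [364 216  16  15 188] 84.78234928004197 [455.51208752 -75.22383813  83.50235092] [456.27102474 -76.5841488   83.92199913] [31.45932157 31.88967539  6.0513368 ]
```

```bash
python3 -m crank '{"delta_pos":[[0.025,0.0265,0],[0.025,0.0265,0],[0.025,0.0265,0],[0.025,0.0265,0],[0.025,0.0265,0],[0.025,0.0265,0],[0.025,0.0265,0],[0.025,0.0265,0]],"twist":[0,0,0,0,0,0,0,0]}' 0.65
```

```text
clock: 0.77
position: [333.8, -336.4, 303.7]
ee_rot: [0.587, 0.809, 0.0, -0.0]
contact_force: [0.2, -0.1, 0.2]
gripper_width: 55.8
```

```bash
python3 -m crank '{"delta_pos":[[0.025,0.0265,0],[0.025,0.0265,0],[0.025,0.0265,0],[0.025,0.0265,0],[0.025,0.0265,0],[0,0,0],[0,0,0],[0,0,0]],"twist":[0,0,0,0,0,0.09,0.09,0.08]}'
```

```text
clock: 1.43
position: [420.8, -177.1, 303.5]
ee_rot: [0.688, 0.726, -0.0, -0.0]
contact_force: [0.5, -0.8, -0.2]
gripper_width: 55.1
```

```bash
python3 - <<'E'
from h import *
st=arm.read_state();print(st)
p,d=imaging.get_image('wrist');cv2.imwrite('pics/w1.png',p);np.save('pics/w1.npy',d)
E
```

```text
{'clock': 1.4333, 'joints': array([-4.09721073e-02,  9.49489722e-02, -3.83758592e-01, -2.85032670e-04,
       -1.09301917e+00, -1.47606364e+00]), 'joint_vel': array([-1.87736525e-02, -3.74451334e-04, -1.69670415e-03,  1.06105822e-04,
        2.61855634e-04, -9.39733198e-01]), 'joint_efforts': array([ 4.46405634e-01, -2.30983275e+01,  1.80778921e+01,  3.99935246e+00,
        7.45718804e-03,  5.81795610e-01]), 'position': array([ 420.80946286, -177.12829745,  303.52046648]), 'ee_rot': array([ 6.87893918e-01,  7.25811081e-01, -2.10559769e-04, -4.33689356e-04]), 'contact_force': array([ 0.54176626, -0.78334851, -0.2111026 ]), 'wrist_torque': array([-0.00058754,  0.02918163,  0.02899162]), 'gripper_width': 55.107319053608435}
```

View pics/w1.png

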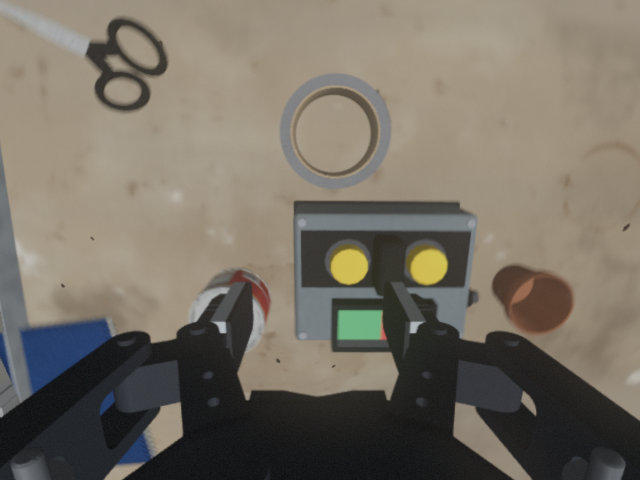

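The wrist view shows the caps at about (350,265) and (428,265), with the guard between them and the box nearly square to the jaws. I'll take a settled measurement.

```bash
cat > m.py <<'E'
from h import *
import sys
def run(tag):
    imaging.get_image('wrist'); st=arm.read_state()
    p,d=imaging.get_image('wrist');cv2.imwrite(f'pics/{tag}.png',p)
    m=cv2.inRange(cv2.cvtColor(p,cv2.COLOR_BGR2HSV),(18,120,120),(35,255,255))
    k,l,s,c=cv2.connectedComponentsWithStats(m); out=[]
    for i in range(1,k):
        if s[i,4]<400: continue
        ys,xs=np.where(l==i);P=np.array([toworld('wrist',x,y,d[y,x],st) for x,y in zip(xs,ys)])
        T=P[abs(P[:,2]-np.median(P[:,2]))<2.5]; ctr=(T.max(0)+T.min(0))/2
        print(c[i],ctr,T.mean(0),np.ptp(T,axis=0)); out.append(T.mean(0))
    a,b=sorted(out,key=lambda q:-q[1]); mid=(a+b)/2
    X=R.from_quat(st['ee_rot']).as_matrix()
    print('pos',st['position'],st['ee_rot'],'dist',np.linalg.norm(a-b),'mid',mid)
    print('tool-frame mid',X.T@(mid-st['position']))
    v=X.T@(a-b); print('needed twist',np.arctan2(v[1],v[0]), 'w',st['gripper_width'])
run(sys.argv[1])
E
python3 m.py w2
```

```text
[349.99909991 265.8019802 ] [ 457.4562441  -147.85364282   82.0044891 ] [ 456.84062678 -147.83797426   82.19574615] [32.31892754 32.7033076   4.61734241]
[429.40555556 265.71574074] [453.09273743 -78.30525204  82.14772828] [452.6417202  -78.66608583  82.21479453] [32.54089703 32.40680212  4.81784092]
pos [ 420.51868513 -177.74991034  303.54487652] [ 6.86803131e-01  7.26843351e-01 -1.95459622e-04 -4.06026362e-04] dist 69.29921592919945 mid [ 454.74117349 -113.25203005   82.20527034]
tool-frame mid [ 62.38617561  38.00470956 221.32777431]
needed twist -0.003995204993384989 w 55.46367086958508
```

Cap heights (82 mm) and spacing (69.3 mm) agree with the given sizes. I'll centre over them and come part-way down.

```bash
python3 -m crank '{"delta_pos":[[0.0208,0.0127,0],[0.0208,0.0127,0],[0.0208,0.0126,0],[0,0,0.0325],[0,0,0.0325],[0,0,0.0325],[0,0,0],[0,0,0]],"twist":[0,0,0,0,0,0,0,0]}'; python3 m.py w3; python3 - <<'E'
from h import *
for n in('side','scene'):
    p,d=imaging.get_image(n)
    x0,y0,x1,y1=(300,180,500,330) if n=='scene' else (290,130,490,280)
    cv2.imwrite(f'pics/{n}3.png',cv2.resize(p[y0:y1,x0:x1],None,fx=4,fy=4,interpolation=cv2.INTER_CUBIC))
E
```

```text
clock: 2.25
position: [454.6, -114.1, 205.7]
ee_rot: [0.687, 0.727, -0.002, -0.001]
contact_force: [0.9, 0.3, 0.8]
gripper_width: 55.2
[262.10670619 256.45461282] [ 457.71743401 -147.84988257   81.99101207] [ 456.94182529 -147.5229448    82.19889721] [32.52847448 33.09817705  4.68006918]Traceback (most recent call last):
  File "m.py", line 18, in <module>
    run(sys.argv[1])
    ~~~^^^^^^^^^^^^^
  File "m.py", line 10, in run
    ys,xs=np.where(l==i);P=np.array([toworld('wrist',x,y,d[y,x],st) for x,y in zip(xs,ys)])
                                     ~~~~~~~^^^^^^^^^^^^^^^^^^^^^^^
  File "h.py", line 5, in toworld
    m=imaging.camera_model(name); f=240/np.tan(np.radians(m['vfov'])/2)
ValueError: time passes only in moves, steps and waits
```

View pics/w3.png

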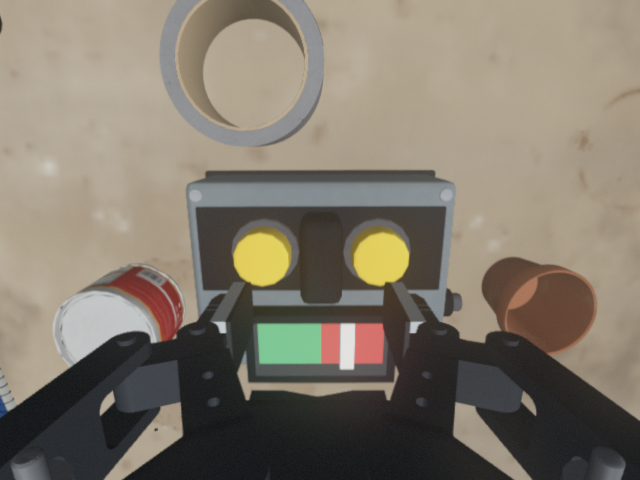

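View pics/scene3.png

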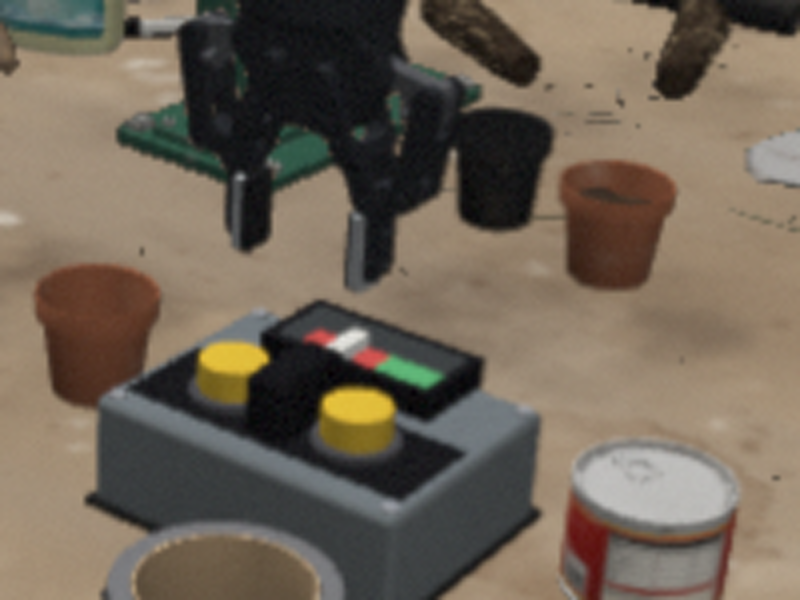

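The flag is over red and the fingers line up over the caps. Descending to just above them.

```bash
python3 -m crank '{"delta_pos":[[0.0008,0,0.015],[0,0,0.015],[0,0,0.012],[0,0,0.004],[0,0,0],[0,0,0]],"twist":[0,0,0,0,0,0]}'; python3 - <<'E'
from h import *
for n in('side','scene','wrist'):
    p,d=imaging.get_image(n)
    x0,y0,x1,y1=(300,180,500,330) if n=='scene' else (290,130,490,280)
    if n!='wrist': p=cv2.resize(p[y0:y1,x0:x1],None,fx=4,fy=4,interpolation=cv2.INTER_CUBIC)
    cv2.imwrite(f'pics/{n}4.png',p)
E
```

```text
clock: 2.95
position: [455.8, -113.0, 161.5]
ee_rot: [0.687, 0.727, 0.001, 0.001]
contact_force: [0.8, 0.1, 0.1]
gripper_width: 55.4
```

View pics/scene4.png

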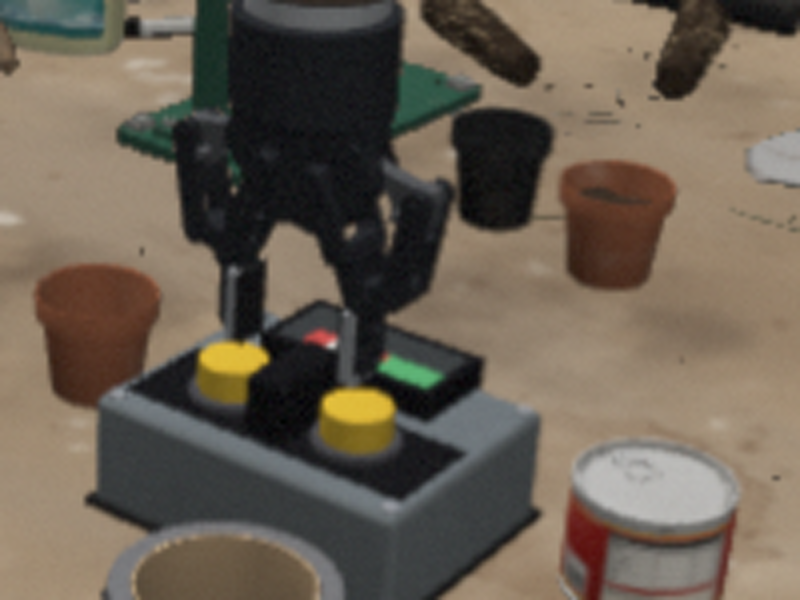

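View pics/wrist4.png

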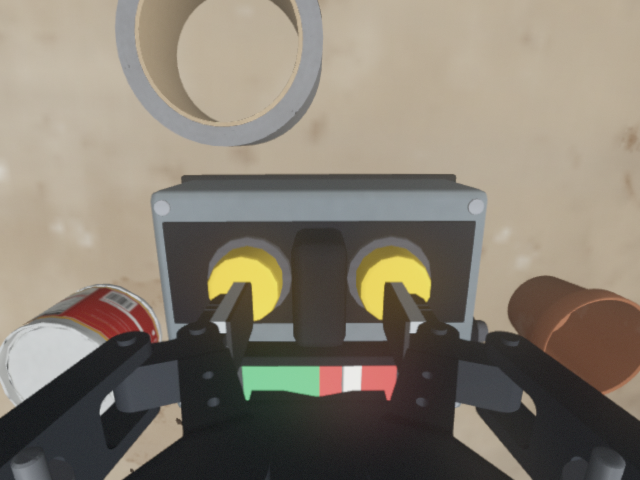

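View pics/side4.png

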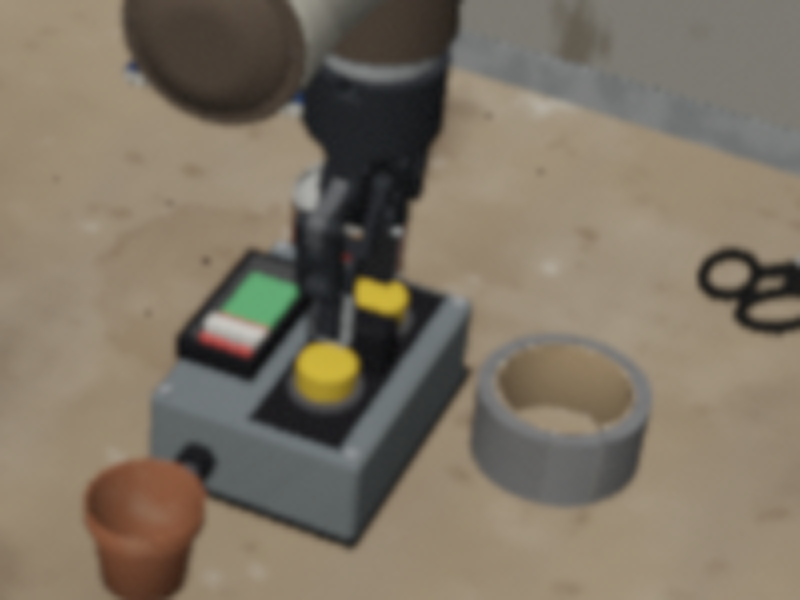

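Both tips hang about 10 mm above the cap centres in all three views. Lowering until contact.

```bash
python3 -m crank '{"delta_pos":[[0,0,0.004],[0,0,0.003],[0,0,0],[0,0,0]],"twist":[0,0,0,0]}'
```

```text
clock: 3.43
position: [454.9, -113.0, 153.2]
ee_rot: [0.687, 0.727, -0.0, -0.0]
contact_force: [0.5, -0.6, -0.4]
gripper_width: 55.4
```

```bash
python3 -m crank '{"delta_pos":[[0,0,0.002],[0,0,0.002],[0,0,0],[0,0,0]],"twist":[0,0,0,0]}'
```

```text
clock: 3.77
position: [455.3, -112.9, 149.7]
ee_rot: [0.687, 0.727, 0.0, 0.0]
contact_force: [-0.4, 0.0, 3.9]
gripper_width: 55.6
```

Contact comes at TCP z of about 150. Now the full press.

```bash
python3 -m crank '{"delta_pos":[[0,0,0.003],[0,0,0.003],[0,0,0.003],[0,0,0.001],[0,0,0],[0,0,0]],"twist":[0,0,0,0,0,0]}'
```

```text
clock: 4.27
position: [455.4, -112.9, 142.3]
ee_rot: [0.687, 0.727, 0.0, 0.001]
contact_force: [-7.3, 3.1, 24.3]
gripper_width: 55.5
```

```bash
python3 -m crank '{"delta_pos":[[0,0,0],[0,0,0],[0,0,0],[0,0,0],[0,0,0],[0,0,0],[0,0,0],[0,0,0]],"twist":[0,0,0,0,0,0,0,0]}'; python3 - <<'E'
from h import *
for n in('side','scene','wrist'):
    p,d=imaging.get_image(n)
    x0,y0,x1,y1=(300,180,500,330) if n=='scene' else (290,130,490,280)
    if n!='wrist': p=cv2.resize(p[y0:y1,x0:x1],None,fx=4,fy=4,interpolation=cv2.INTER_CUBIC)
    cv2.imwrite(f'pics/{n}5.png',p)
E
```

```text
clock: 4.93
position: [455.3, -112.9, 142.4]
ee_rot: [0.687, 0.727, 0.0, 0.001]
contact_force: [-7.4, 4.4, 25.0]
gripper_width: 55.5
```

View pics/wrist5.png

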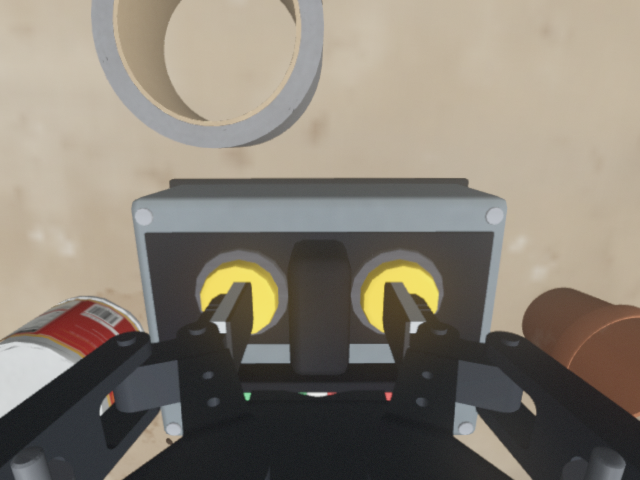

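View pics/scene5.png

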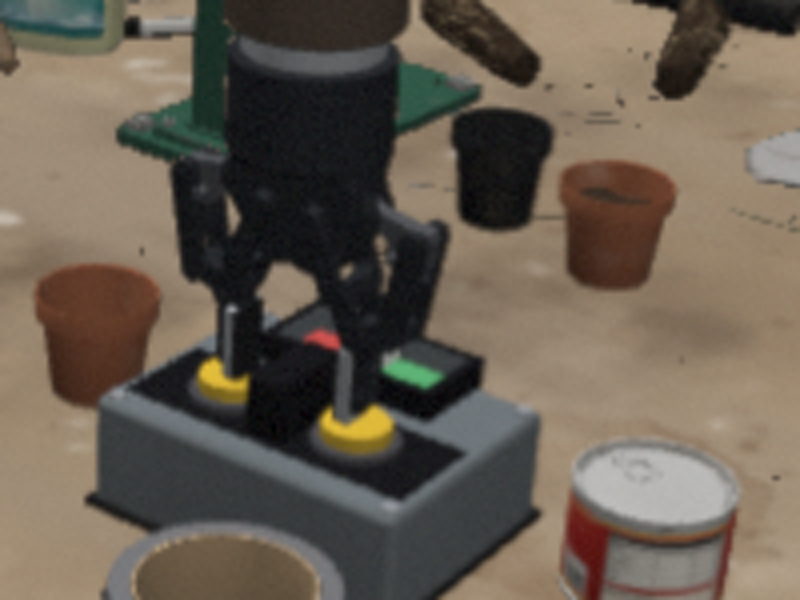

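Both tips sit on the caps, both caps are down, and the flag is moving: the white bar is at about (318,393) in the wrist view and (390,357) in the scene crop. I'll keep holding, since there is plenty of time.

```bash
python3 -m crank '{"delta_pos":[[0,0,0],[0,0,0],[0,0,0],[0,0,0],[0,0,0],[0,0,0],[0,0,0],[0,0,0]],"twist":[0,0,0,0,0,0,0,0]}';python3 -m crank '{"delta_pos":[[0,0,0],[0,0,0],[0,0,0],[0,0,0],[0,0,0],[0,0,0],[0,0,0],[0,0,0]],"twist":[0,0,0,0,0,0,0,0]}';python3 -m crank '{"delta_pos":[[0,0,0],[0,0,0],[0,0,0],[0,0,0],[0,0,0],[0,0,0],[0,0,0],[0,0,0]],"twist":[0,0,0,0,0,0,0,0]}';  python3 -m crank '{"delta_pos":[[0,0,0],[0,0,0],[0,0,0],[0,0,0],[0,0,0],[0,0,0],[0,0,0],[0,0,0]],"twist":[0,0,0,0,0,0,0,0]}'; python3 - <<'E'
from h import *
for n in('side','scene','wrist'):
    p,d=imaging.get_image(n)
    x0,y0,x1,y1=(300,180,500,330) if n=='scene' else (290,130,490,280)
    if n!='wrist': p=cv2.resize(p[y0:y1,x0:x1],None,fx=4,fy=4,interpolation=cv2.INTER_CUBIC)
    cv2.imwrite(f'pics/{n}6.png',p)
E
```

```text
clock: 5.75
position: [455.3, -112.9, 142.4]
ee_rot: [0.687, 0.727, 0.0, 0.001]
contact_force: [-7.2, 3.8, 25.5]
gripper_width: 55.4
clock: 6.42
position: [455.3, -112.9, 142.4]
ee_rot: [0.687, 0.727, 0.0, 0.001]
contact_force: [-7.9, 2.9, 24.6]
gripper_width: 55.7
clock: 7.08
position: [455.3, -112.9, 142.4]
ee_rot: [0.687, 0.727, 0.0, 0.001]
contact_force: [-8.0, 3.5, 25.9]
gripper_width: 55.6
clock: 7.75
position: [455.3, -112.9, 142.4]
ee_rot: [0.687, 0.727, 0.0, 0.001]
contact_force: [-8.2, 3.2, 25.4]
gripper_width: 55.6
```

View pics/side6.png

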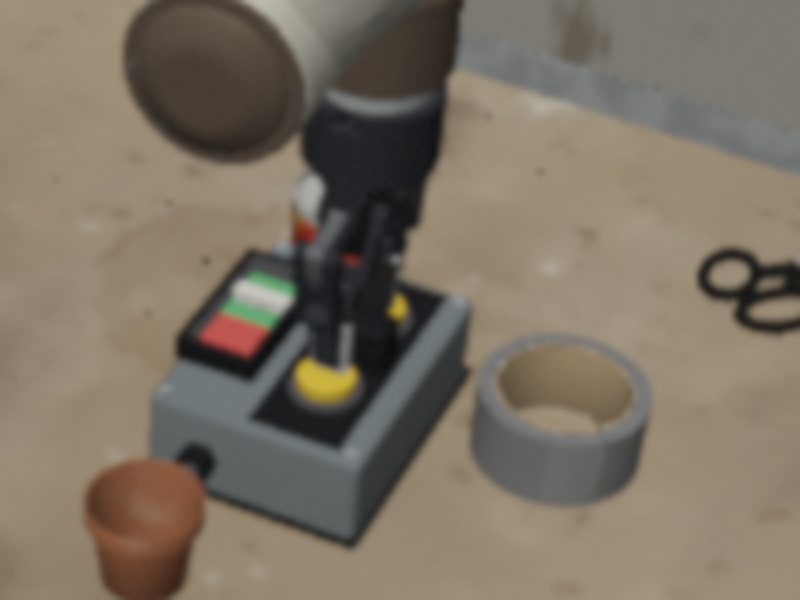

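View pics/scene6.png

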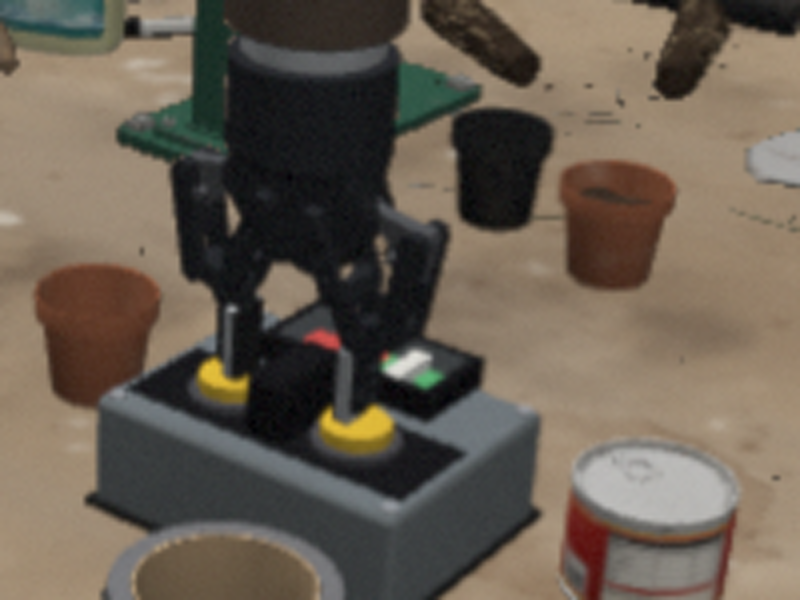

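View pics/wrist6.png

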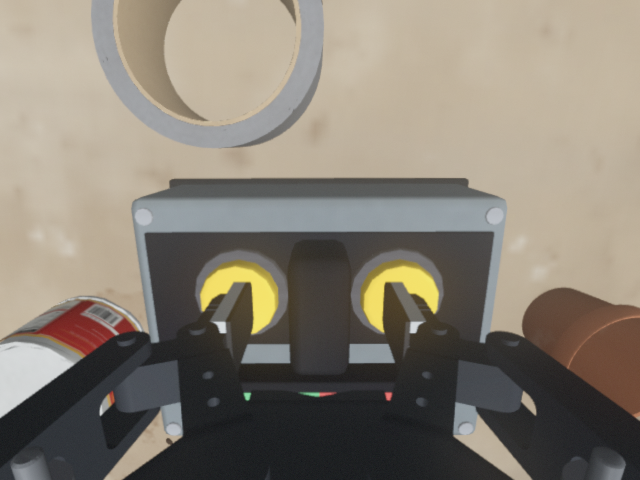

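The flag is deep in the green, at (263,293) in the side crop. I'll hold a bit longer to confirm it has stopped and measure its travel.

```bash
python3 -m crank '{"delta_pos":[[0,0,0],[0,0,0],[0,0,0],[0,0,0],[0,0,0],[0,0,0],[0,0,0],[0,0,0]],"twist":[0,0,0,0,0,0,0,0]}'; python3 - <<'E'
from h import *
p,d=imaging.get_image('side')
cv2.imwrite('pics/side7.png',cv2.resize(p[130:280,290:490],None,fx=4,fy=4,interpolation=cv2.INTER_CUBIC))
a=cv2.imread('pics/side0.png')
a=cv2.resize(a[130:280,290:490],None,fx=4,fy=4,interpolation=cv2.INTER_CUBIC);cv2.imwrite('pics/side0d.png',a)
m=imaging.camera_model('side');f=240/np.tan(np.radians(m['vfov'])/2);K=np.array([[f,0,m['cx']],[0,f,m['cy']],[0,0,1.]]);T=np.array(m['T'])
def onplane(u,v,z=76):
    q=cv2.undistortPoints(np.array([[[u,v]]],float),K,np.array(m['dist'],float))[0,0]
    r=T[:3,:3]@np.array([q[0],-q[1],-1]);o=T[:3,3];return o+r*(z-o[2])/r[2]
P=[]
for fn in('side0d','side4','side6','side7'):
    c=cv2.imread(f'pics/{fn}.png');h=cv2.cvtColor(c,cv2.COLOR_BGR2HSV)
    w=((h[...,1]<60)&(h[...,2]>150)).astype(np.uint8);M=np.zeros_like(w);M[265:360,190:298]=w[265:360,190:298]
    k,l,s,ce=cv2.connectedComponentsWithStats(M);i=1+np.argmax(s[1:,4]);u,v=ce[i]
    W=onplane(290+u/4,130+v/4);P.append(W);print(fn,ce[i],s[i,4],W,np.linalg.norm(W-P[0]))
E
```

```text
clock: 8.57
position: [455.3, -112.9, 142.4]
ee_rot: [0.687, 0.727, 0.0, 0.001]
contact_force: [-7.4, 4.4, 24.8]
gripper_width: 55.7
side0d [235.17167722 328.31566456] 1264 [516.02371064 -83.15561765  76.        ] 0.0
side4 [235.26394344 328.30714847] 1273 [515.98308381 -83.19014428  76.        ] 0.05331629604245092
side6 [260.79009434 296.45597484] 1272 [ 518.13921253 -116.66474609   76.        ] 33.57584008099092
side7 [260.81102362 296.4488189 ] 1270 [ 518.13225134 -116.67705511   76.        ] 33.58768693175809
```

View pics/side7.png

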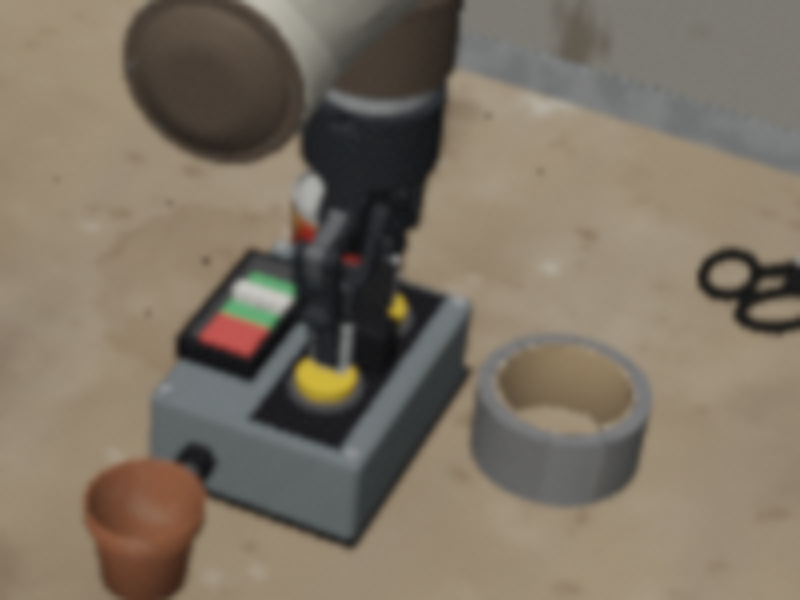

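Travel reads 33.6 mm with the flag stopped, against 36 mm expected. I'll check the scale of that measurement against the 98 mm window frame while still holding.

```bash
python3 - <<'E'
from h import *
p,d=imaging.get_image('side');cv2.imwrite('pics/s8.png',cv2.resize(p[185:230,328:373],None,fx=13,fy=13,interpolation=cv2.INTER_CUBIC))
a=cv2.imread('pics/side0.png')
cv2.imwrite('pics/s0.png',cv2.resize(a[185:230,328:373],None,fx=13,fy=13,interpolation=cv2.INTER_CUBIC))
E
```

```text
(no output)
```

View pics/s8.png

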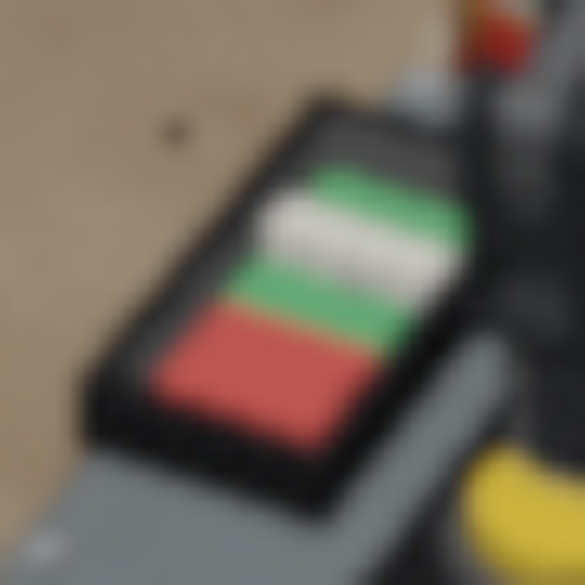

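View pics/s0.png

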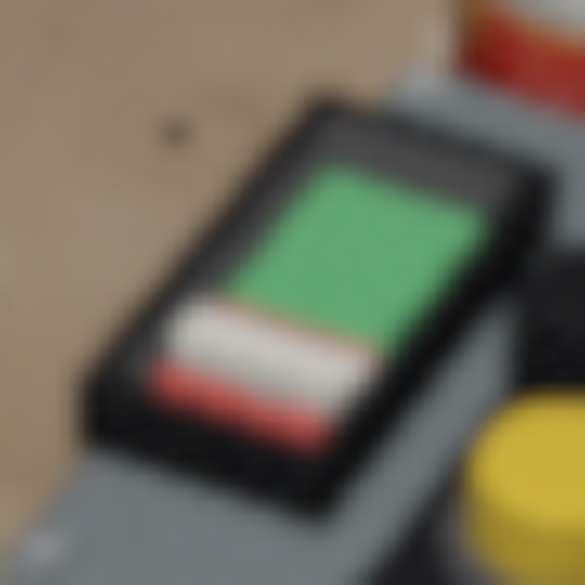

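Against the 98 mm frame (about 369 px along its edge), the bar's 133 px shift is about 35.3 mm, so it is at its end stop. Both keys are still down. Lifting straight up.

```bash
python3 -m crank '{"delta_pos":[[0,0,-0.004],[0,0,-0.008],[0,0,-0.02],[0,0,-0.03],[0,0,-0.03],[0,0,-0.03],[0,0,0],[0,0,0]],"twist":[0,0,0,0,0,0,0,0]}'; python3 -m crank '{"delta_pos":[[-0.02,-0.02,-0.02],[-0.02,-0.02,-0.02],[-0.02,-0.02,0],[0,0,0],[0,0,0],[0,0,0]],"twist":[0,0,0,0,0,0]}'; python3 - <<'E'
from h import *
for n in('side','scene','wrist'):
    p,d=imaging.get_image(n)
    x0,y0,x1,y1=(300,180,500,330) if n=='scene' else (290,130,490,280)
    if n!='wrist': p=cv2.resize(p[y0:y1,x0:x1],None,fx=4,fy=4,interpolation=cv2.INTER_CUBIC)
    cv2.imwrite(f'pics/{n}9.png',p)
E
python3 m.py w10
```

```text
clock: 9.33
position: [455.6, -112.8, 262.9]
ee_rot: [0.687, 0.726, 0.002, 0.001]
contact_force: [-0.6, -0.4, -0.8]
gripper_width: 55.5
clock: 9.83
position: [398.2, -176.1, 300.2]
ee_rot: [0.687, 0.726, -0.001, -0.001]
contact_force: [-0.1, 0.0, -0.3]
gripper_width: 55.9
[346.18376866 289.97294776] [ 457.58632878 -147.50989596   82.04835398] [ 456.75697076 -147.82115066   82.16248939] [32.68486524 32.43074603  4.55345629]
[426.76840855 287.53087886] [452.76903264 -78.27887128  82.07272276] [450.04809453 -77.0708073   82.30419868] [31.30042996 31.50561008  4.14205161]
pos [ 398.92110479 -175.67892132  300.72286492] [ 6.86745965e-01  7.26897158e-01 -4.20084488e-04 -5.68892719e-04] dist 71.06785621333273 mid [ 453.40253265 -112.44597898   82.23334404]
tool-frame mid [ 59.9840359   58.28677711 218.42359938]
needed twist -0.03775449609710888 w 55.87138654219606
```

View pics/wrist9.png

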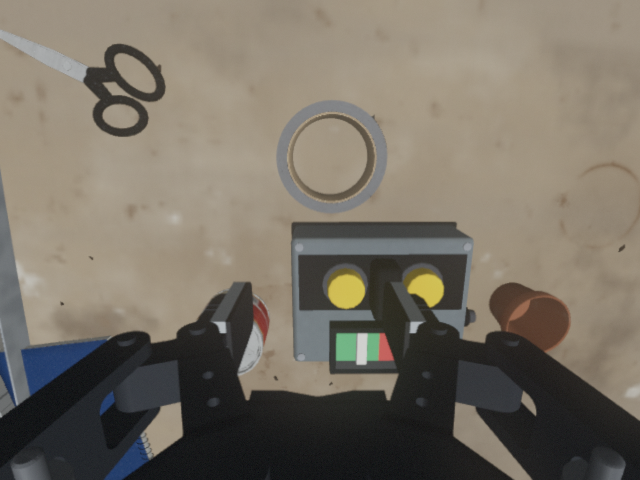

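View pics/scene9.png

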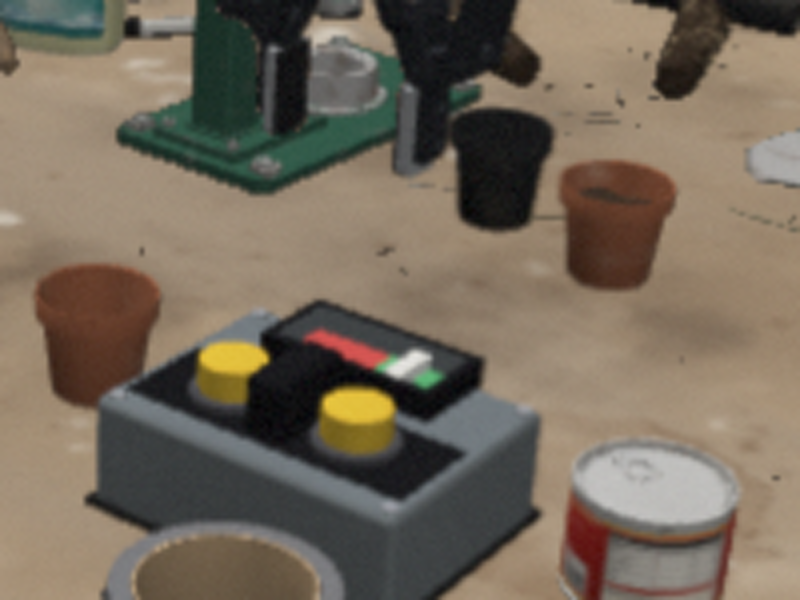

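Both keys are back at 82 mm, the flag stays in the green at (362,348) in the wrist view, and the pot, tin and tape have not moved. The arm is clear, so I'll hand in.

```bash
python3 -c "
from bench import job_done
print(job_done())"
```

```text
the job is handed in; nothing more can be done
None
```

The interlock is reset: I pressed both yellow keys down together, one fingertip on each. I held them at about 25 N for roughly 4.5 s until the flag stopped at the green end, then lifted straight up and moved clear. I handed the job in at about 10 s of the 32 s allowed.

**Last checks:**
- **Keys:** both caps measured back at 82 mm, their height when up.
- **Flag:** it stays in the green after release.
- **Bystanders:** the pot, tin and tape look unmoved in the pictures; I did not measure their positions.
- **Contact:** the force reading is about zero with the arm clear.

**One disagreement:** from the side camera's calibration I first measured 33.6 mm of flag travel, against the 36 mm expected. Scaled against the 98 mm window frame it came to about 35.3 mm. The flag had also stopped between two pictures 0.8 s apart while both keys were held, so I took it to be at its end stop.

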